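# Turn a rotary drive dock and hold a drive up to the inspection camera

### The arm

A 6-joint arm with a two-finger parallel gripper is mounted at the origin on the work surface. World frame = base frame: x ahead of the robot, y to its left, z up, the work surface at z = 0. Lengths are in m, angles in rad, forces in N, time in s.
With the tool pointing down it reaches from about 0.25 to 0.775 m from the base axis. Payload 4 kg.
Tool frame: the origin (TCP) lies between the finger pads; the fingertips stand 14 mm ahead of it and the grasp point (between the pads) lies 5 mm behind it (robot.tips_ahead is the distance from the TCP to the fingertips, in m); z points along the fingers, y is the direction in which the jaws open and shut (so a half turn about z gives the same grasp; the last joint's range is limited). The gripper opens to 94 mm and grips with 3 to 60 N. Pads are 16 mm wide; open, the fingers measure 119 mm over their backs; the gripper's body (75 mm by 177 mm) begins 78 mm behind the grasp point.
Start: joints at [-1.27, 0.087, 1.371, -0, 1.684, -0.103], TCP at [0.216, -0.506, 0.22] pointing down, gripper open.
Joint ranges: [-3.1, 3.1], [-0.76, 2.03], [0.27, 2.55], [-1.08, 4.22], [0.17, 2.65], [-2.57, 2.57]. Speed limits (rad/s): [2.79, 2.79, 3.14, 3.14, 3.14, 3.14].

### API

Orientations are given as [roll, pitch, yaw] about the fixed x, y, z axes, in that order (R = Rz(yaw) Ry(pitch) Rx(roll)).
In Python, from bench import robot, optics, job gives the robot as it stands.
- The arm moves only by the tool apply_moves, never from a script. Its argument "moves" is a list of rows, each a list of 3 entries, a list of its own where there are three numbers: the shift along the tool's x, y, z in cm, then the turn, a rotation vector about the tool's x, y, z in rad, then the opening, from 0 (shut) to 1 (fully open). In form: [[[tx, ty, tz], [rx, ry, rz], grip], ...]. A call has exactly 10 rows; each row is the pose to reach, as a shift and turn from the pose commanded when the call began, along the tool's axes at that moment; what a row does not reach only later rows make up. A row lasts 1/12 s, in which the tool goes at most 41.7 mm and 7.16 degrees, less where a joint would pass 70% of its speed; a pose out of reach is approached as far as the arm can. A call with a gripper value outside its range is refused whole. The fingers move at their own pace and stop on an object; the grip force is fixed at half the most. Time passes only in rows, so rows that repeat a pose let the fingers close, or fill a call up. It gives the time, the measured TCP pose, the force and the opening at its end, in the units of the state.
- robot.get_obs(): the state, without advancing time (a new reading comes with each control period).
- optics.snapshot(name): name is "side" or "top"; returns the picture (480x640x3 uint8, red, green, blue); there is no depth.
- optics.get_calibration(name): a dict with "fx", "fy", "cx", "cy" (pixels), "rvec" (rotation vector, rad) and "tvec" (3), from world to camera coordinates, as OpenCV has them. Camera axes: x right, y down, z forward; pixel columns grow to the right and rows downward; lengths in m; the calibration is good to about 2 mm. A picture is of the moment at which its call begins. get_calibration takes no time and is no camera call.
- job.close_job(): hands the job in, once; it reports no verdict.
The state is a dict: "time": time; "joint_positions": joint angles; "qvel": joint speeds; "joint_torque": joint torques, N m; "tool_pos": TCP position; "ee_rot": TCP orientation; "wrist_force": force on the tool from outside, world axes, zero at the start; "wrist_torque": the same for the moment, N m; "width": finger opening in m.
Only numpy, scipy, OpenCV 4.12 (cv2) and the standard library are available. Lean on these libraries where they do the work, as an engineer would, in place of code of your own. Each camera call takes 0.05 s, during which the arm holds its last target.

### The job

Turn the carousel of the drive dock anticlockwise, a quarter turn to its stop, so that the drive under the clear roof comes out to the open front; then pull that drive out and hold it up in mid-air in front of the inspection camera's lens: upright as it stood, its middle on the lens axis 120 mm ahead of the lens, one of its two broad faces (either) square to the lens. Finish while still holding it there, motionless; leave the other two drives in their bays, do not touch the camera, and leave the other things on the shelf where they are.

Things in the scene. Friction and masses are not known exactly. Their poses are not given: they have to be found in the camera images.
- dock: Aluminium rotary drive dock, fixed to the shelf. Origin: centre of its round foot (260 mm across) on the shelf, on the vertical carousel axis; x points away from its front (which faces the robot), y to its left, z up. As it starts the carousel's finger post is at the front (-x), its bays at +y, +x and -y with a drive in each; a fixed clear roof covers the +y bay.
- hub (a point): Centre of the carousel disc's top face, 34 mm above the shelf, on its axis. The disc is 238 mm across and carries three tangential bays centred 85 mm from the axis, each a slot 17 x 119 mm with walls 18 mm high; a steel hub 8 mm high is in the middle.
- roof (a point): Centre of the top of the fixed clear roof, 134 mm above the shelf: a 4 mm plate 165 mm along the dock's x and 95 mm along its y (y = 60 to 155 mm), 18 mm over the drive, so that the drive under it cannot be taken from above. It stands on two posts 12 mm thick, 130 mm tall, at x = +-74, y = 148 mm.
- carousel (a joint): Angle of the carousel (rad): 0 at the start, growing anticlockwise seen from above, hard stop at 1.571 (a quarter turn), where the bay from under the roof is at the dock's front (-x) and the finger post at its right (-y). Light friction (about 0.06 N m): it stays where it is left.
- post_top (a point): Centre of the top end of the carousel's steel finger post: a plain upright round bar 14 mm thick, 98 mm from the carousel axis, its top 150 mm above the shelf, foot on the disc; it can be pinched from above or pushed, and moves with the carousel.
- drive_roof: The drive to present: the one under the clear roof at the start. A black plastic slab standing upright in its bay, 14 mm thick (x), 115 mm long (y), 78 mm tall (z), about 0.19 kg; its two broad faces look along +-x. Origin: centre of its underside, which stands on the disc 34 mm above the shelf (top edge at 112 mm).
- drive_mid (a point): The middle of that drive, 39 mm above its underside.
- drive_far: A like drive in the dock's +x bay at the start; stays in its bay and rides along. Origin: centre of its underside.
- drive_right: A like drive in the dock's -y bay at the start; stays in its bay and rides along. Origin: centre of its underside.
- insp_cam: Inspection camera, fixed to the shelf on a stand: foot 100 x 100 mm, 14 mm high, a post, and a grey head 50 x 60 x 50 mm centred 200 mm above the shelf (head top at 225 mm). Origin: under the head, on the shelf. The lens looks level along its own +y.
- cam_lens (a point): Centre of the front of the black lens (38 mm across), 45 mm along +y from the camera's origin, 200 mm above the shelf.
- cam_focus (a point): The point in the air where the middle of the drive must be held: on the lens axis, 120 mm ahead of the lens (165 mm along the camera's +y from its origin), 200 mm above the shelf. Axes as the camera's.
- bumper: Grey silicone bumper case, an open shell 126 x 90 x 20 mm, lying on the shelf. Leave alone. Origin: centre of its underside.
- screwdriver: Small steel screwdriver with grey handle, 150 mm long, lying on the shelf. Leave alone. Origin: under the middle of its length.
- box_a: Empty clear drive box, open, 135 x 100 x 32 mm, on the shelf. Leave alone. Origin: centre of its underside.
- box_b: The other empty clear drive box, same size. Leave alone.
- mug: White mug, 80 mm across, 90 mm high. Leave alone. Origin: centre of its underside.

How it is judged:
By the outcome, as a careful person would: the job done as asked, in the order asked, and still so for the second after the job is handed in, while the arm keeps its last pose, push and grip.
It also fails if it takes over 51 s, if anything falls off the work surface, if the arm or the gripper's body presses on something with over 40 N, if the wrist force passes 120 N, or if a joint passes its speed limit or range.

## Working session

There is one attempt and no reset: what is moved stays moved. The work goes in short steps, Python scripts to look and compute and a tool call to move; the robot and the scene stay as the last step left them, time stands still between calls to the robot, and variables do not carry over. Pictures are saved under pics/ and viewed, and the job is handed in when it is done.

Besides the shell and the picture viewer there is one more tool, called after "Call:" as name(argument=value, ...) on one line, values as JSON. apply_moves: Moves the arm, as the interface text tells. Its arguments: {"type":"object","properties":{"moves":{"type":"array"}},"required":["moves"]}

```bash
mkdir -p pics; ls
python3 - <<'E'
from bench import robot, optics, job
import cv2
for n in ("top","side"):
    im=optics.snapshot(n); cv2.imwrite(f"pics/{n}0.png",im[:,:,::-1]); print(n,optics.get_calibration(n))
print(robot.get_obs())
E
```

```text
pics
top {'fx': 465.55059384331594, 'fy': 465.55059384331594, 'cx': 316.1037986884943, 'cy': 236.1400121333275, 'rvec': array([ 2.11258248, -2.14402111,  0.17185189]), 'tvec': array([0.02390434, 0.59354708, 1.2512815 ])}
side {'fx': 575.2506915488069, 'fy': 575.2506915488069, 'cx': 322.2872675335353, 'cy': 241.4623782175585, 'rvec': array([ 2.15958812, -0.36417626,  0.15762244]), 'tvec': array([-0.54817128,  0.23889083,  1.36109089])}
{'time': 0.1, 'joint_positions': array([-1.27011170e+00,  8.79234496e-02,  1.37205079e+00,  1.02154681e-05,
        1.68360465e+00, -1.03095788e-01]), 'qvel': array([-0.00026065, -0.00272255, -0.00372099,  0.00027939,  0.0006216 ,
        0.00017574]), 'joint_torque': array([ 2.78228697e-03, -3.41249335e+01, -3.03303874e+01,  7.19546084e-02,
        3.03963188e-02, -1.00869718e-04]), 'tool_pos': array([ 0.21596127, -0.50533952,  0.21842459]), 'ee_rot': array([-3.13961800e+00, -2.14509195e-04,  4.03781341e-01]), 'wrist_force': array([ 0.16655983, -0.24946463, -0.34476272]), 'wrist_torque': array([-0.02118213,  0.0268395 ,  0.01083409]), 'width': 0.09389724050166548}
```

View pics/top0.png

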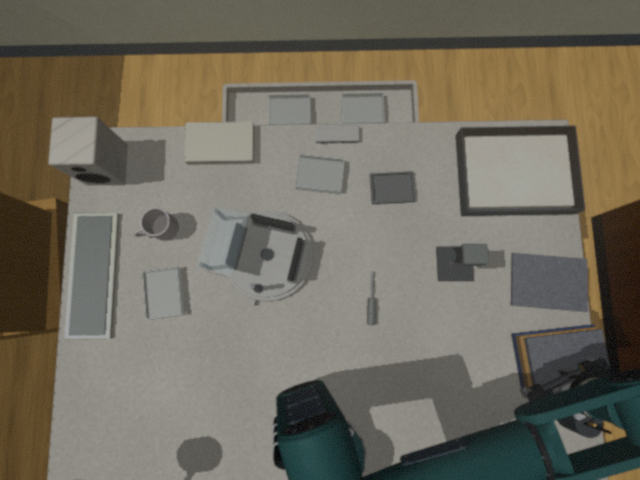

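View pics/side0.png

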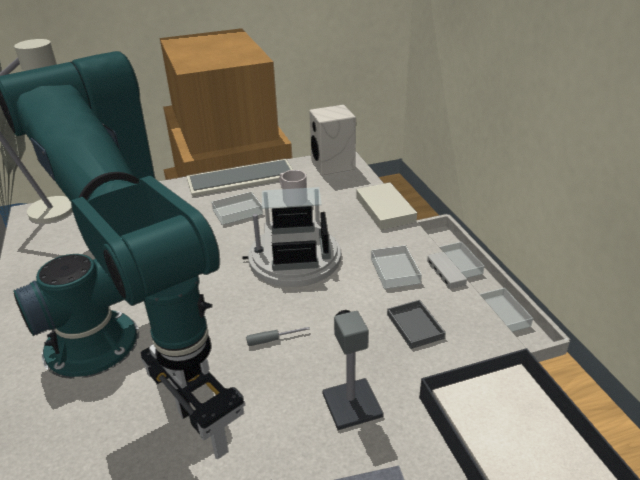

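The dock is at about (265,255) in the top picture and (295,250) in the side one. The inspection camera is at about (473,254) in top and (350,330) in side. I'll enlarge both.

```bash
cat > h.py <<'E'
import numpy as np, cv2
from bench import robot, optics, job
from scipy.spatial.transform import Rotation as R
C={n:optics.get_calibration(n) for n in("top","side")}
def K(c): return np.array([[c['fx'],0,c['cx']],[0,c['fy'],c['cy']],[0,0,1.]])
def proj(n,P):
    c=C[n]; return cv2.projectPoints(np.array(P,float).reshape(-1,3),c['rvec'],c['tvec'],K(c),None)[0].reshape(-1,2)
def back(n,uv,z):
    c=C[n]; Rm=cv2.Rodrigues(c['rvec'])[0]; o=-Rm.T@c['tvec']
    d=Rm.T@np.array([(uv[0]-c['cx'])/c['fx'],(uv[1]-c['cy'])/c['fy'],1]); return o+d*(z-o[2])/d[2]
def snap(n,name,crop=None,s=4,pts=None):
    im=optics.snapshot(n)[:,:,::-1].copy(); save(im,name,crop,s,n,pts)
def save(im,name,crop,s,n=None,pts=None):
    x0,y0,x1,y1=crop or (0,0,640,480)
    o=cv2.resize(im[y0:y1,x0:x1],None,fx=s,fy=s,interpolation=cv2.INTER_CUBIC)
    step=10
    for u in range((x0+9)//10*10,x1,10): cv2.line(o,((u-x0)*s,0),((u-x0)*s,6 if u%50 else 14),(0,0,255),1)
    for v in range((y0+9)//10*10,y1,10): cv2.line(o,(0,(v-y0)*s),(6 if v%50 else 14,(v-y0)*s),(0,0,255),1)
    if pts is not None:
        for p in proj(n,pts):
            q=(int((p[0]-x0+.5)*s),int((p[1]-y0+.5)*s)); cv2.circle(o,q,2,(0,255,0),-1)
    cv2.imwrite(f"pics/{name}.png",o)
E
python3 - <<'E'
from h import *
t=cv2.imread("pics/top0.png"); s=cv2.imread("pics/side0.png")
save(t,"t_dock",(190,195,330,305),5); save(t,"t_cam",(425,230,505,290),8)
save(s,"s_dock",(230,165,350,285),5); save(s,"s_cam",(310,300,400,435),4)
print(proj("top",[[0,0,0],[.5,0,0],[.5,.3,0]]))
E
```

```text
[[324.99762344 456.97456739]
 [322.01353173 271.27451977]
 [217.66282094 272.82395524]]
```

View pics/t_dock.png

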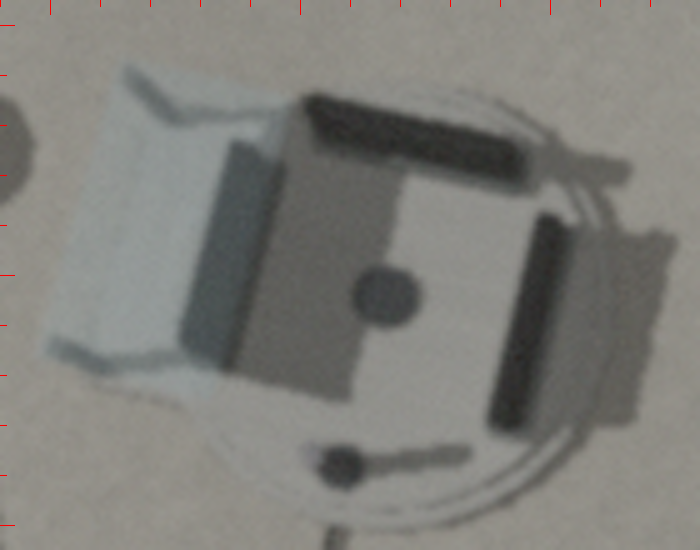

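View pics/t_cam.png

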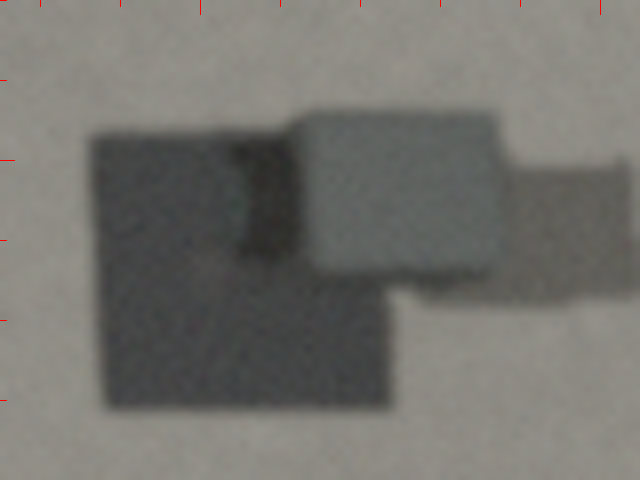

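View pics/s_dock.png

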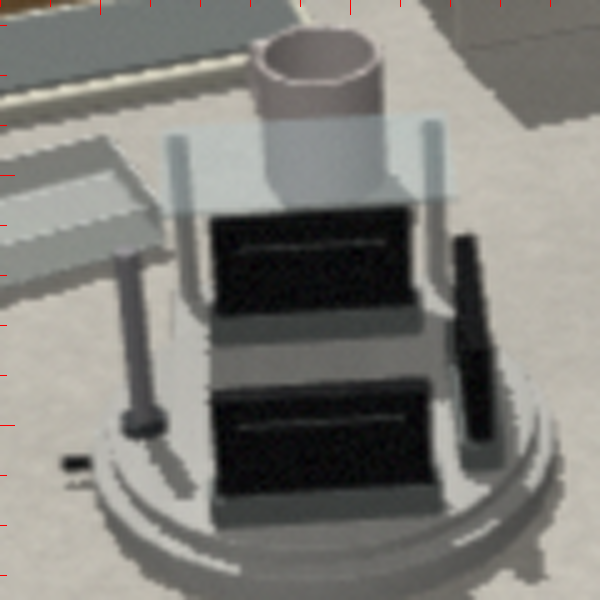

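View pics/s_cam.png

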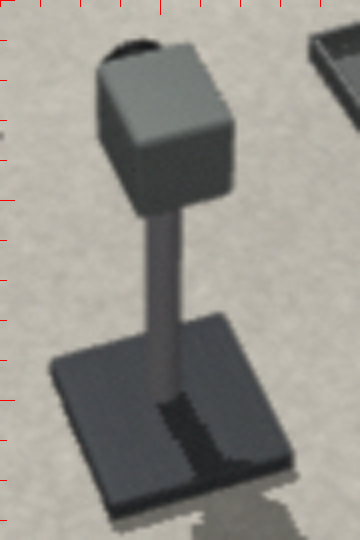

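```bash
cat > fit.py <<'E'
from h import *
from scipy.optimize import least_squares
def px(c,s,o): return np.array([o[0]+(c[0]+.5)/s-.5,o[1]+(c[1]+.5)/s-.5])
td=lambda X,Y:("top",px((X,Y),5,(190,195))); sd=lambda X,Y:("side",px((X,Y),5,(230,165)))
tc=lambda X,Y:("top",px((X,Y),8,(425,230))); sc=lambda X,Y:("side",px((X,Y),4,(310,300)))
def fit(obs,x0,name):
    def r(p,w=False):
        out=[]
        c,s=np.cos(p[2]),np.sin(p[2])
        for P,(n,uv) in obs:
            W=[p[0]+c*P[0]-s*P[1],p[1]+s*P[0]+c*P[1],P[2]]
            out.append(proj(n,W)[0]-uv)
        return np.array(out) if w else np.array(out).ravel()
    q=least_squares(r,x0,loss="soft_l1"); print(name,q.x); print(r(q.x,True).round(1).tolist()); return q.x
m=1e-3
dock=[([0,0,.042],td(386,297)),([-.098,0,.15],td(342,466)),([-.098,0,.15],sd(127,252)),
([-.0575,-.092,.112],sd(211,392)),([.0575,-.092,.112],sd(430,378)),
([-.0575,.078,.112],sd(211,214)),([.0575,.078,.112],sd(411,208)),
([.078,-.0575,.112],sd(454,237)),([.092,-.0575,.112],sd(474,236)),
([.0575,-.078,.112],td(540,213)),([-.0575,-.078,.112],td(488,425)),([-.0575,-.092,.112],td(520,432)),
([.092,.0575,.112],td(305,95)),
]
cam=[([.05,.05,.014],tc(92,135)),([-.05,.05,.014],tc(105,407)),([-.05,-.05,.014],tc(390,407)),
([-.05,.05,.014],sc(52,362)),([.05,.05,.014],sc(222,315)),([.05,-.05,.014],sc(292,460)),([-.05,-.05,.014],sc(112,508)),
([.025,.03,.225],tc(298,110)),([.025,-.03,.225],tc(499,110)),([-.025,-.03,.225],tc(500,272)),([-.025,.03,.225],tc(310,274)),
([-.025,.03,.225],sc(98,66)),([.025,.03,.225],sc(194,43)),([.025,-.03,.225],sc(234,122)),([-.025,-.03,.225],sc(138,144))]
if __name__=="__main__":
    d=fit(dock,[.56,.16,-.2],"dock"); c=fit(cam,[.5,-.4,0],"cam")
    f=c[:2]+.165*np.array([-np.sin(c[2]),np.cos(c[2])]); print("focus",f, "cam dir",c[2])
E
python3 fit.py
```

```text
dock [ 0.54511552  0.15505023 -0.2334599 ]
[[-0.4, 0.6], [-5.6, -1.3], [-1.2, 0.1], [-1.1, 2.8], [-0.1, 2.4], [-2.0, 3.2], [-1.1, 1.7], [1.8, 22.5], [3.1, 22.4], [-0.7, -0.7], [-0.2, -0.9], [-1.4, -1.1], [0.1, -0.1]]
cam [ 0.51647061 -0.37216413 -0.00652919]
[[-1.6, -0.6], [-1.5, 0.4], [-1.6, 0.1], [-2.2, -3.0], [-0.6, -3.2], [0.1, -3.7], [-1.6, -2.2], [2.6, -0.4], [2.5, -0.6], [3.9, -0.1], [2.4, -0.1], [-0.6, 0.5], [0.2, 0.2], [2.0, 1.4], [0.3, 2.4]]
focus [ 0.51754792 -0.20716765] cam dir -0.0065291929819259855
```

Run:
```python
from fit import *
dock[1]=([-.098,0,.15],td(314,457))
dock[7]=([.078,.0575,.112],sd(454,237)); dock[8]=([.092,.0575,.112],sd(474,236))
d=fit(dock,[.56,.16,-.2],"dock"); c=fit(cam,[.5,-.4,0],"cam")
c1=fit(cam[7:],[.5,-.4,0],"head"); c2=fit(cam[:7],[.5,-.4,0],"foot")
fit(cam[:3],c2,"foot top");fit(cam[3:7],c2,"foot side");fit(cam[7:11],c2,"head top");fit(cam[11:],c2,"head side")
fit([x for x in dock if x[1][0]=="top"],d,"dock top");fit([x for x in dock if x[1][0]=="side"],d,"dock side")
```

```text
dock [ 0.54656336  0.15415187 -0.24917131]
[[-0.1, 0.1], [-0.2, -0.3], [-0.6, -0.2], [-1.0, 2.7], [-0.0, 2.7], [-1.0, 3.1], [-0.1, 1.9], [-0.9, -0.4], [0.1, -0.5], [-0.2, -0.7], [-0.3, -1.1], [-1.5, -1.2], [1.0, -0.9]]
cam [ 0.51647061 -0.37216413 -0.00652919]
[[-1.6, -0.6], [-1.5, 0.4], [-1.6, 0.1], [-2.2, -3.0], [-0.6, -3.2], [0.1, -3.7], [-1.6, -2.2], [2.6, -0.4], [2.5, -0.6], [3.9, -0.1], [2.4, -0.1], [-0.6, 0.5], [0.2, 0.2], [2.0, 1.4], [0.3, 2.4]]
head [ 0.51661086 -0.36694736 -0.02228194]
[[0.6, -0.6], [0.5, -0.4], [1.5, 0.1], [0.0, -0.4], [-1.2, -1.5], [-0.4, -1.4], [0.8, -0.3], [-1.0, 0.3]]
foot [ 0.51612794 -0.3785874  -0.01367773]
[[0.8, -0.7], [0.7, 0.4], [0.6, 0.3], [-1.3, -0.9], [0.6, -1.0], [1.1, -1.0], [-0.9, 0.4]]
foot top [ 0.5164057  -0.37650467 -0.00546781]
[[-0.1, -0.6], [0.1, 0.4], [0.0, 0.1]]
foot side [ 0.51585293 -0.38022014 -0.01337011]
[[-1.2, -0.3], [0.7, -0.4], [1.3, -0.3], [-0.8, 1.1]]
head top [ 0.51586974 -0.36547517 -0.01693509]
[[-0.1, -0.2], [-0.1, -0.2], [1.0, 0.3], [-0.5, 0.0]]
head side [ 0.51692913 -0.3690339  -0.02148136]
[[-0.7, -0.8], [0.1, -0.8], [1.4, 0.4], [-0.4, 1.1]]
dock top [ 0.54448611  0.15386834 -0.24129567]
[[0.0, 0.8], [0.2, 0.6], [-0.2, -0.2], [0.1, -0.4], [-1.1, -0.6], [0.8, -0.0]]
dock side [ 0.55009579  0.16177413 -0.25307   ]
[[0.1, -2.0], [-0.5, 0.7], [0.3, 0.9], [-0.3, 1.4], [0.4, 0.4], [-0.4, -2.0], [0.5, -2.1]]
```

Run:
```python
from fit import *
dock[1]=([-.098,0,.15],td(314,457))
dock[3]=([-.0575,-.078,.112],sd(211,392));dock[4]=([.0575,-.078,.112],sd(430,378))
dock[5]=([-.0575,.092,.112],sd(211,214));dock[6]=([.0575,.092,.112],sd(411,208))
dock[7]=([.078,.0575,.112],sd(454,237)); dock[8]=([.092,.0575,.112],sd(474,236))
d=fit(dock,[.56,.16,-.2],"dock")
fit([x for x in dock if x[1][0]=="top"],d,"dock top");fit([x for x in dock if x[1][0]=="side"],d,"dock side")
for n in C:
    c=C[n];print(n,-cv2.Rodrigues(c['rvec'])[0].T@c['tvec'])
a=d[2];
for k in (0,np.pi/2): 
    print("post",d[:2]+.098*np.array([-np.cos(a+k),-np.sin(a+k)]))
print("front bay",d[:2]-.085*np.array([np.cos(a),np.sin(a)]))
```

```text
dock [ 0.54632081  0.15293173 -0.253365  ]
[[0.4, 0.1], [0.1, -0.2], [-0.5, -0.0], [-1.1, -0.2], [-0.4, -0.0], [-0.8, 0.6], [-0.2, -0.4], [-0.7, -0.1], [0.3, -0.2], [0.4, -0.5], [0.1, -0.9], [-1.1, -1.0], [1.7, -0.8]]
dock top [ 0.54448611  0.15386834 -0.24129566]
[[0.0, 0.8], [0.2, 0.6], [-0.2, -0.2], [0.1, -0.4], [-1.1, -0.6], [0.8, -0.0]]
dock side [ 0.54756446  0.15208915 -0.25182698]
[[-0.0, 0.1], [-0.5, -0.1], [0.2, 0.0], [-0.4, 0.7], [0.3, -0.4], [-0.2, -0.1], [0.8, -0.2]]
top [0.37320587 0.00495217 1.33389198]
side [ 0.23225539 -1.10427542  0.96786477]
post [0.45144951 0.1774967 ]
post [0.52175584 0.05806044]
front bay [0.46403448 0.17423808]
```

```bash
cat > mv.py <<'E'
from h import *
def rel(p0,e0,p1,yaw1,roll=np.pi):
    R0=R.from_euler('xyz',e0); R1=R.from_euler('xyz',[roll,0,yaw1])
    return (R0.inv().apply(np.array(p1)-p0)*100).round(2).tolist(), (R0.inv()*R1).as_rotvec().round(3).tolist()
def go(p1,yaw1,p0=None,e0=None):
    o=robot.get_obs(); p0=o['tool_pos'] if p0 is None else p0; e0=o['ee_rot'] if e0 is None else e0
    r=rel(np.array(p0),e0,p1,yaw1); print(r); return r
E
python3 - <<'E'
from mv import *
go([.451,.177,.20],-.25,[.216,-.506,.22],[np.pi,0,.404])
E
```

```text
([48.46, -53.56, 2.0], [0.0, -0.0, 0.654])
```

Call:
apply_moves(moves=[[[1,-1.1,0],[0,0,0],0.45],[[3,-3.3,0],[0,0,0.05],0.45],[[5.5,-6.1,0],[0,0,0.1],0.45],[[8,-8.9,0],[0,0,0.15],0.45],[[10.5,-11.7,0],[0,0,0.2],0.45],[[13,-14.5,0],[0,0,0.25],0.45],[[15.5,-17.3,0],[0,0,0.3],0.45],[[18,-20.1,0],[0,0,0.35],0.45],[[20.5,-22.9,0],[0,0,0.4],0.45],[[23,-25.6,0],[0,0,0.45],0.45]])

```text
time: 0.93
tool_pos: [0.3269, -0.1781, 0.2191]
ee_rot: [-3.141, -0.0, -0.049]
wrist_force: [0.6, 0.3, -0.1]
width: 0.0425
```

Run:
```python
from mv import *
print(robot.get_obs()['tool_pos'],robot.get_obs()['ee_rot'])
go([.451,.177,.20],-.25)
```

```text
[ 0.32687313 -0.17808883  0.21914499] [-3.14145421e+00 -4.15942636e-08 -4.93496057e-02]
([10.65, -36.08, 1.92], [-0.0, 0.0, 0.201])
```

Call:
apply_moves(moves=[[[1.1,-3.8,0],[0,0,0.05],0.45],[[2.3,-7.6,0],[0,0,0.1],0.45],[[3.4,-11.4,0],[0,0,0.15],0.45],[[4.6,-15.2,0.2],[0,0,0.2],0.45],[[5.7,-19,0.5],[0,0,0.2],0.45],[[6.9,-22.8,0.9],[0,0,0.2],0.45],[[8.1,-26.6,1.2],[0,0,0.2],0.45],[[9.2,-30.4,1.5],[0,0,0.2],0.45],[[10,-33.5,1.7],[0,0,0.2],0.45],[[10.6,-36,1.9],[0,0,0.2],0.45]])

```text
time: 1.77
tool_pos: [0.4494, 0.1773, 0.1995]
ee_rot: [3.141, 0.001, -0.244]
wrist_force: [-0.4, -0.6, -0.3]
width: 0.0425
```

Run:
```python
from mv import *
o=robot.get_obs();print(o['tool_pos'],o['ee_rot'],o['joint_positions'])
go([.451,.177,.14],-.25)
snap("top","t1",(200,180,360,300),5); snap("side","s1",(190,130,350,280),5)
```

```text
[0.44938523 0.17734962 0.19947151] [ 3.14126693e+00  1.32915391e-03 -2.43946375e-01] [ 2.58210682e-01 -5.68101458e-02  1.55616975e+00  3.55171509e-04
  1.64355488e+00  2.07297875e+00]
([0.17, -0.01, 5.95], [0.0, 0.001, 0.006])
```

View pics/s1.png

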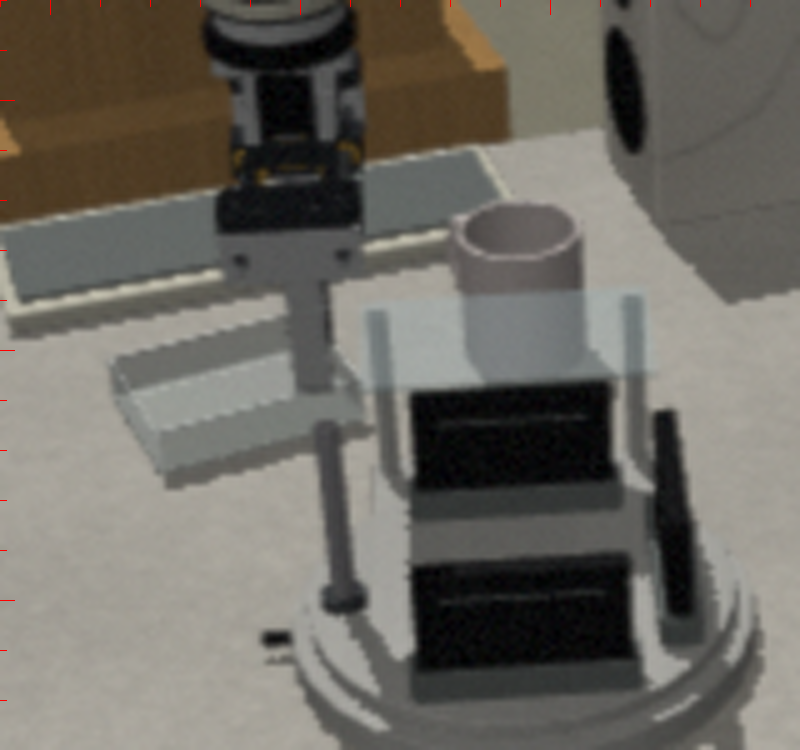

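View pics/t1.png

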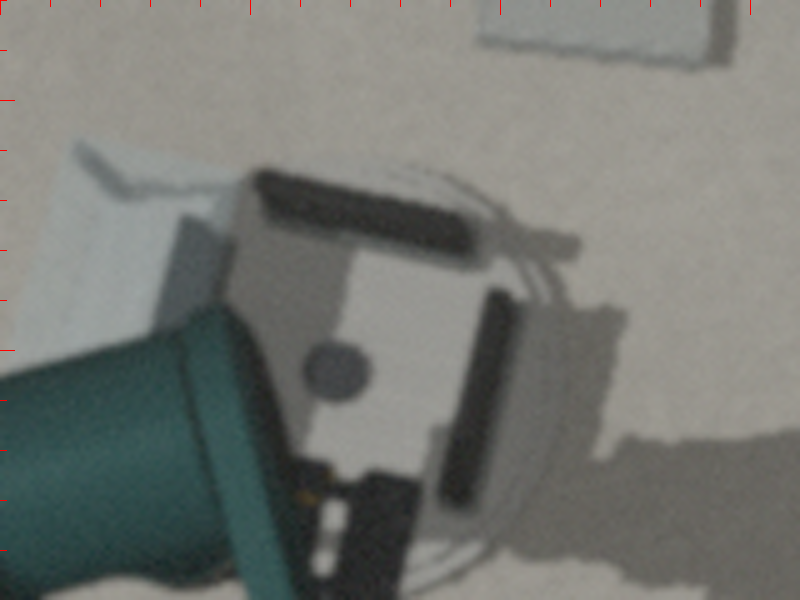

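Call:
apply_moves(moves=[[[0.1,0,1],[0,0,0],0.45],[[0.2,0,3],[0,0,0.006],0.45],[[0.2,0,5],[0,0,0.006],0.45],[[0.2,0,6],[0,0,0.006],0.45],[[0.2,0,6],[0,0,0.006],0.1],[[0.2,0,6],[0,0,0.006],0.1],[[0.2,0,6],[0,0,0.006],0.1],[[0.2,0,6],[0,0,0.006],0.1],[[0.2,0,6],[0,0,0.006],0.1],[[0.2,0,6],[0,0,0.006],0.1]])

```text
time: 2.7
tool_pos: [0.4522, 0.1743, 0.1418]
ee_rot: [-3.141, -0.002, -0.252]
wrist_force: [-0.1, -0.2, 3.0]
width: 0.0131
```

Run:
```python
from mv import *
o=robot.get_obs();print(o['tool_pos'],o['ee_rot'],o['wrist_force'],o['width'])
d=np.array([.546,.153]);a=-.25
p0=o['tool_pos'];e0=o['ee_rot']
v=p0[:2]-d; print(np.hypot(*v),np.arctan2(v[1],v[0])-np.pi)
for k in range(1,21):
    th=k*(np.pi/2)/20; c,s=np.cos(th),np.sin(th)
    q=d+np.array([c*v[0]-s*v[1],s*v[0]+c*v[1]])
    if k%2==0:print(round(th,3),rel(p0,e0,[*q,.139],-.25+th))
```

```text
[0.45218899 0.17425752 0.14183922] [-3.14077720e+00 -2.30792608e-03 -2.52231996e-01] [-0.06536546 -0.15627849  2.95872385] 0.013109441142591258
0.09618933045814018 -0.22283626415107083
0.157 ([0.16, 1.5, 0.28], [-0.001, -0.002, -0.159])
0.314 ([0.56, 2.96, 0.28], [-0.0, -0.002, -0.316])
0.471 ([1.18, 4.33, 0.28], [-0.0, -0.002, -0.473])
0.628 ([2.0, 5.6, 0.28], [-0.0, -0.002, -0.631])
0.785 ([3.02, 6.72, 0.29], [0.0, -0.003, -0.788])
0.942 ([4.19, 7.66, 0.29], [0.0, -0.003, -0.945])
1.1 ([5.5, 8.41, 0.29], [0.001, -0.003, -1.102])
1.257 ([6.91, 8.95, 0.29], [0.001, -0.003, -1.259])
1.414 ([8.39, 9.26, 0.3], [0.001, -0.002, -1.416])
1.571 ([9.9, 9.33, 0.3], [0.001, -0.002, -1.573])
```

Call:
apply_moves(moves=[[[0.02,0.5,0],[0,0,-0.05],0.1],[[0.08,1.1,0],[0,0,-0.115],0.1],[[0.2,1.8,0],[0,0,-0.19],0.1],[[0.4,2.5,0],[0,0,-0.265],0.1],[[0.65,3.2,0],[0,0,-0.34],0.1],[[0.97,3.9,0],[0,0,-0.42],0.1],[[1.32,4.6,0],[0,0,-0.505],0.1],[[1.73,5.2,0],[0,0,-0.58],0.1],[[2.1,5.7,0],[0,0,-0.64],0.1],[[2.35,6.0,0],[0,0,-0.68],0.1]])

```text
time: 3.53
tool_pos: [0.4618, 0.1107, 0.1418]
ee_rot: [3.141, -0.007, 0.43]
wrist_force: [5.1, 2.9, -0.7]
width: 0.0136
```

Run:
```python
from mv import *
o=robot.get_obs();print(o['tool_pos'],o['ee_rot'],o['wrist_force'],o['wrist_torque'],o['width'])
d=np.array([.546,.153]);a=-.25
p0=o['tool_pos'];e0=o['ee_rot']
v=p0[:2]-d; a0=np.arctan2(v[1],v[0])+np.pi+.25; a0%=2*np.pi; print(np.hypot(*v),a0)
for k in range(1,11):
    th=k*(np.pi/2-a0+.04)/10; c,s=np.cos(th),np.sin(th)
    q=d+np.array([c*v[0]-s*v[1],s*v[0]+c*v[1]])
    print(round(th,3),rel(p0,e0,[*q,p0[2]],e0[2]+th))
snap("side","s2",(190,130,350,280),5)
```

```text
[0.46184035 0.11070532 0.14183896] [ 3.14071806 -0.00696002  0.43026458] [ 5.12058224  2.89814424 -0.71117267] [ 0.55171554 -0.77665922 -0.03000275] 0.013551519108505418
0.09418963422664357 0.7156878824741648
0.09 ([0.07, 0.84, 0.0], [0.001, -0.007, -0.09])
0.179 ([0.21, 1.67, 0.0], [0.001, -0.007, -0.179])
0.269 ([0.43, 2.49, 0.01], [0.002, -0.007, -0.269])
0.358 ([0.71, 3.28, 0.01], [0.002, -0.007, -0.358])
0.448 ([1.07, 4.04, 0.01], [0.002, -0.007, -0.448])
0.537 ([1.5, 4.77, 0.01], [0.003, -0.007, -0.537])
0.627 ([1.98, 5.46, 0.02], [0.003, -0.006, -0.627])
0.716 ([2.53, 6.1, 0.02], [0.003, -0.006, -0.716])
0.806 ([3.13, 6.69, 0.03], [0.004, -0.006, -0.806])
0.895 ([3.79, 7.22, 0.03], [0.004, -0.006, -0.895])
```

View pics/s2.png

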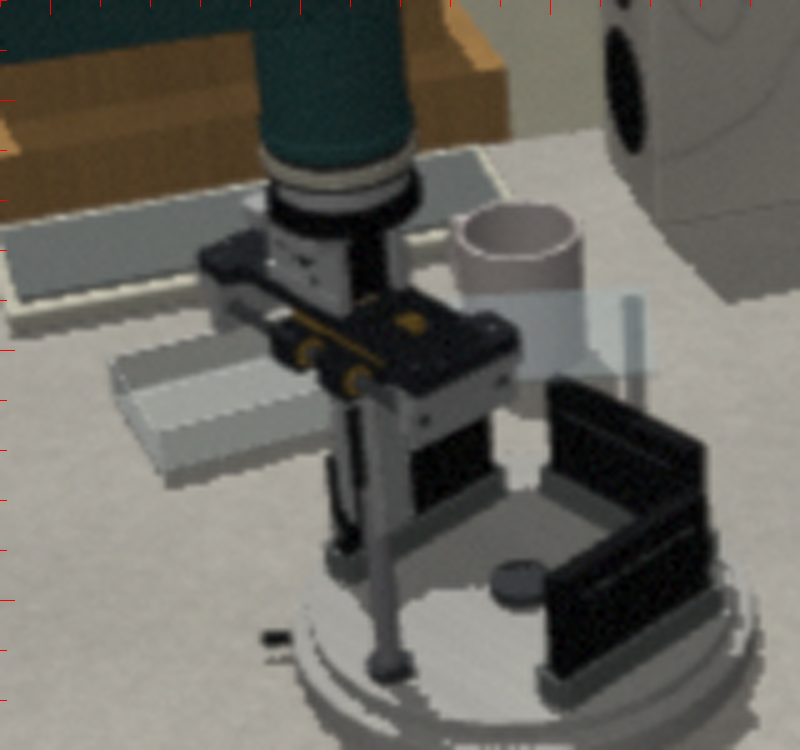

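Call:
apply_moves(moves=[[[0.05,0.6,0],[0,0,-0.06],0.1],[[0.18,1.5,0],[0,0,-0.16],0.1],[[0.43,2.5,0],[0,0,-0.27],0.1],[[0.71,3.3,0],[0,0,-0.36],0.1],[[1.07,4.05,0],[0,0,-0.45],0.1],[[1.5,4.8,0],[0,0,-0.54],0.1],[[1.98,5.45,0],[0,0,-0.63],0.1],[[2.53,6.1,0],[0,0,-0.72],0.1],[[3.0,6.55,0],[0,0,-0.78],0.1],[[3.3,6.8,0],[0,0,-0.83],0.1]])

```text
time: 4.42
tool_pos: [0.5198, 0.0636, 0.1418]
ee_rot: [3.138, -0.005, 1.261]
wrist_force: [2.7, 4.6, 0.7]
width: 0.0129
```

Run:
```python
from mv import *
o=robot.get_obs();print(o['tool_pos'],o['ee_rot'],o['wrist_force'],o['wrist_torque'],o['width'])
d=np.array([.546,.153]);a=-.25
p0=o['tool_pos']
v=p0[:2]-d; a0=np.arctan2(v[1],v[0])+np.pi+.25; a0%=2*np.pi; print(np.hypot(*v),a0)
snap("side","s3",(190,130,350,280),5);snap("top","t3",(200,180,360,300),5)
```

```text
[0.51980207 0.06358423 0.14181932] [ 3.13791867 -0.00497948  1.26078532] [2.71843095 4.56398154 0.68446582] [ 0.76766952 -0.40524764 -0.17590587] 0.012946873515988774
0.09317462866539498 1.5357830662536562
```

View pics/s3.png

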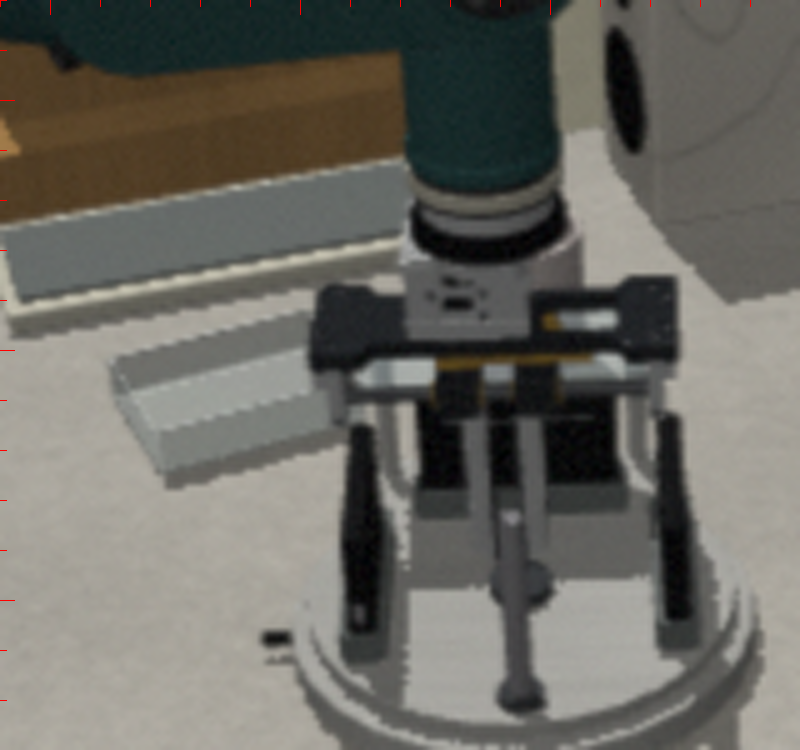

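View pics/t3.png

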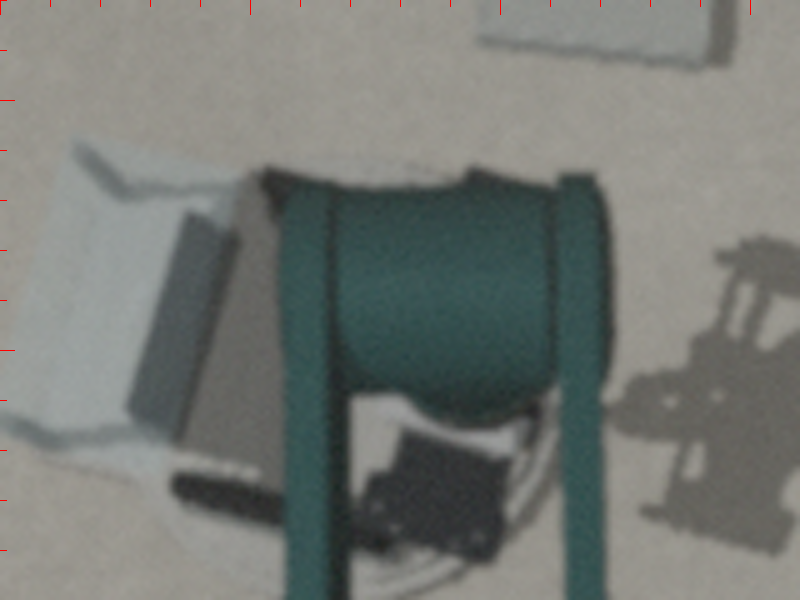

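Run:
```python
from mv import *
from fit import fit,px,sd
im=cv2.imread("pics/side0.png")
o=robot.get_obs();p=o['tool_pos']
# side: post top in crop s3 (512,515)
uv=px((512,515),5,(190,130)); print(uv, "post top world", back("side",uv,.150))
print("tcp proj crop",[(q-np.array([190,130]))*5 for q in proj("side",[p,p-[0,0,.014]])])
uv=px((520,685),5,(190,130)); print("foot", back("side",uv,.040))
for th in (1.50,1.535,1.571):
  a=-.25+th+np.pi; print(th,[.546+.098*np.cos(a),.153+.098*np.sin(a)])
```

```text
[292.  232.6] post top world [0.52212258 0.06313708 0.15      ]
tcp proj crop [array([506.78475756, 526.64493694]), array([508.25852398, 549.25788131])]
foot [0.52115232 0.06557891 0.04      ]
1.5 [np.float64(0.5150984084852637), np.float64(0.05999950730315255)]
1.535 [np.float64(0.5183716864970636), np.float64(0.05897512939129637)]
1.571 [np.float64(0.5217737519626529), np.float64(0.05804164646523756)]
```

Call:
apply_moves(moves=[[[0,0.1,0],[0,0,-0.01],0.1],[[0.01,0.2,0],[0,0,-0.02],0.1],[[0.01,0.3,0],[0,0,-0.03],0.1],[[0.02,0.4,0],[0,0,-0.04],0.1],[[0.02,0.5,0],[0,0,-0.05],0.1],[[0.02,0.6,0],[0,0,-0.06],0.1],[[0.02,0.7,0],[0,0,-0.06],0.1],[[0.02,0.7,0],[0,0,-0.06],0.1],[[0.02,0.7,0],[0,0,-0.06],0.1],[[0.02,0.7,0],[0,0,-0.06],0.1]])

```text
time: 5.35
tool_pos: [0.5234, 0.0626, 0.1418]
ee_rot: [-3.139, -0.004, 1.319]
wrist_force: [-4.6, 6.2, 4.6]
width: 0.0131
```

Run:
```python
from mv import *
o=robot.get_obs();print(o['tool_pos'],o['ee_rot'],o['wrist_force'],o['wrist_torque'],o['width'])
```

```text
[0.5234081  0.06260057 0.14183212] [-3.139346   -0.0043442   1.31859956] [-4.64219144  6.17086463  4.5633391 ] [ 1.11649713  0.64168746 -0.26979392] 0.01308048890458697
```

Call:
apply_moves(moves=[[[0,0.1,0],[0,0,0],0.1],[[0,0.2,0],[0,0,0],0.1],[[0,0.3,0],[0,0,0],0.1],[[0,0.4,0],[0,0,0],0.1],[[0,0.4,0],[0,0,0],0.1],[[0,0.4,0],[0,0,0],0.1],[[0,0.4,0],[0,0,0],0.1],[[0,0.4,0],[0,0,0],0.1],[[0,0.4,0],[0,0,0],0.1],[[0,0.4,0],[0,0,0],0.1]])

```text
time: 6.18
tool_pos: [0.5236, 0.0627, 0.1418]
ee_rot: [-3.13, -0.004, 1.32]
wrist_force: [-13.6, 8.1, 10.9]
width: 0.0135
```

Run:
```python
from mv import *
o=robot.get_obs();print(o['tool_pos'],o['ee_rot'],o['wrist_force'],o['wrist_torque'],o['width'])
snap("side","s4",(190,130,350,280),5)
```

```text
[0.5235824  0.06273996 0.14175627] [-3.13044924 -0.00394273  1.31980036] [-13.60298955   8.08467143  10.88869533] [ 1.45608227  2.30337354 -0.17224817] 0.013532859639748663
```

View pics/s4.png

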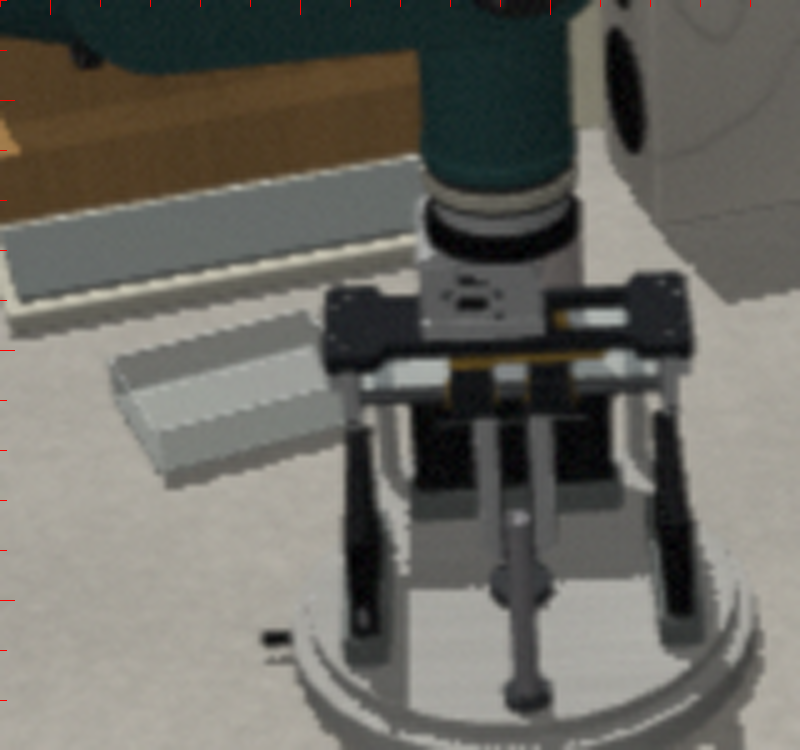

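Call:
apply_moves(moves=[[[0,-0.3,0],[0,0,0],0.1],[[0,-0.5,0],[0,0,0],0.1],[[0,-0.5,0],[0,0,0],0.3],[[0,-0.5,0],[0,0,0],0.5],[[0,-0.5,0],[0,0,0],0.5],[[0,-0.5,0],[0,0,0],0.5],[[0,-0.5,-1],[0,0,0],0.5],[[0,-0.5,-3],[0,0,0],0.5],[[0,-0.5,-6],[0,0,0],0.5],[[0,-0.5,-8],[0,0,0],0.5]])

```text
time: 7.07
tool_pos: [0.5237, 0.0601, 0.2232]
ee_rot: [3.14, -0.0, 1.317]
wrist_force: [1.2, 0.0, 0.3]
width: 0.0474
```

Run:
```python
from mv import *
o=robot.get_obs();print(o['tool_pos'],o['ee_rot'],o['wrist_force'],o['wrist_torque'],o['width'])
go([.465,.177,.20],1.32)
```

```text
[0.52372073 0.06008427 0.22321249] [ 3.13954152e+00 -1.70354623e-04  1.31744381e+00] [1.16374317 0.0105325  0.32523889] [ 0.00200774 -0.11411793 -0.0339881 ] 0.04736793670025147
([9.85, -8.62, 2.31], [0.002, -0.0, -0.003])
```

Call:
apply_moves(moves=[[[0.5,-0.4,0],[0,0,0],0.6],[[1.5,-1.3,0],[0,0,0],0.6],[[3,-2.6,0],[0,0,0],0.6],[[4.5,-3.9,0],[0,0,0],0.6],[[6,-5.2,0.5],[0,0,0],0.6],[[7.5,-6.5,1],[0,0,0],0.6],[[8.7,-7.6,1.5],[0,0,0],0.6],[[9.4,-8.3,2],[0,0,0],0.6],[[9.8,-8.6,2.3],[0,0,0],0.6],[[9.8,-8.6,2.3],[0,0,0],0.6]])

```text
time: 7.9
tool_pos: [0.463, 0.1775, 0.1956]
ee_rot: [-3.139, 0.002, 1.32]
wrist_force: [-0.0, 0.5, -0.1]
width: 0.0564
```

Run:
```python
from mv import *
o=robot.get_obs();print(o['tool_pos'],o['ee_rot'],o['wrist_force'],o['width'])
a=-.25
def box(d,a):
    P=[]
    for x in(-.092,-.078):
        for y in(-.0575,.0575):
            P.append([d[0]+np.cos(a)*x-np.sin(a)*y,d[1]+np.sin(a)*x+np.cos(a)*y,.112])
    return P
snap("side","s5",(190,130,350,280),5,box([.547,.155],a));snap("top","t5",(200,180,360,300),5,box([.547,.155],a))
```

```text
[0.4630421  0.1774975  0.19555862] [-3.13862972e+00  1.68825920e-03  1.31959277e+00] [-0.01015943  0.45814091 -0.14957695] 0.056368513363902764
```

View pics/s5.png

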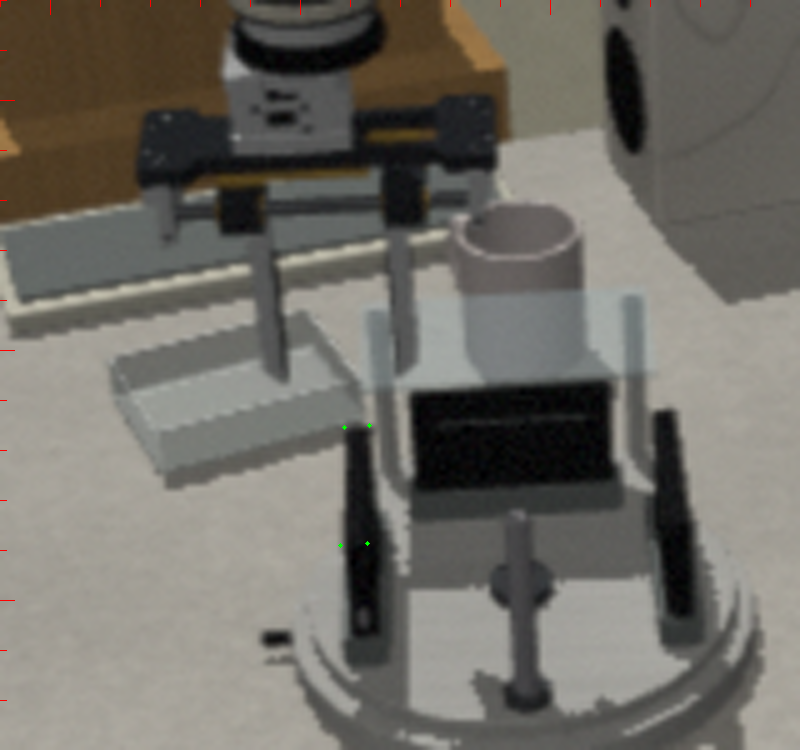

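View pics/t5.png

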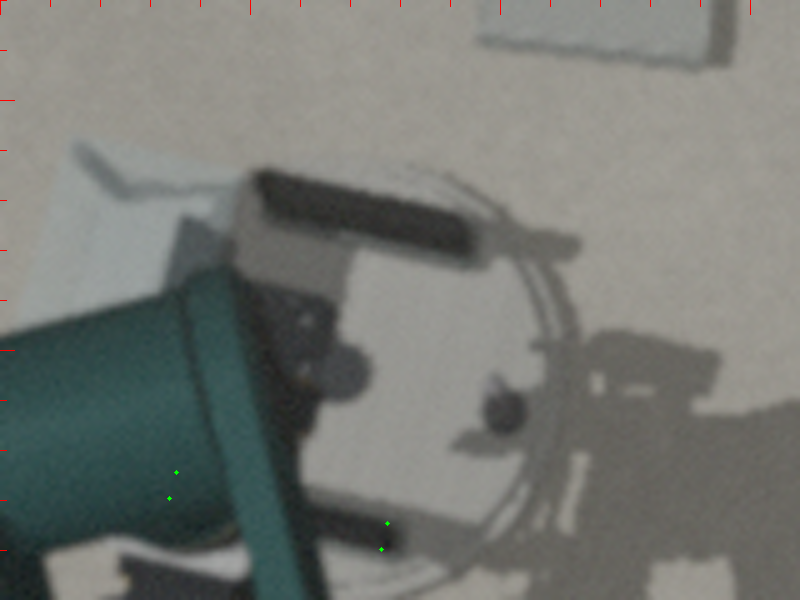

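Run:
```python
from mv import *
o=robot.get_obs();print(o['tool_pos'],o['ee_rot'])
go([.4655,.1745,.081],1.32)
```

```text
[0.46439328 0.17649653 0.19693405] [-3.14106130e+00  9.77640392e-04  1.31780569e+00]
([-0.15, 0.16, 11.59], [-0.001, 0.001, -0.002])
```

Call:
apply_moves(moves=[[[-0.1,0.1,0.8],[0,0,0],0.6],[[-0.2,0.2,2.4],[0,0,0],0.6],[[-0.2,0.2,4.2],[0,0,0],0.6],[[-0.2,0.2,6],[0,0,0],0.6],[[-0.2,0.2,7.5],[0,0,0],0.6],[[-0.2,0.2,9],[0,0,0],0.6],[[-0.2,0.2,10.2],[0,0,0],0.6],[[-0.2,0.2,11.1],[0,0,0],0.6],[[-0.2,0.2,11.6],[0,0,0],0.6],[[-0.2,0.2,11.6],[0,0,0],0.6]])

```text
time: 8.83
tool_pos: [0.4655, 0.1739, 0.0802]
ee_rot: [-3.14, 0.001, 1.317]
wrist_force: [-0.2, -0.4, 0.1]
width: 0.0566
```

Run:
```python
from mv import *
o=robot.get_obs();print(o['tool_pos'],o['ee_rot'],o['wrist_force'],o['width'])
snap("side","s6",(190,130,350,280),5)
```

```text
[0.46546881 0.17385842 0.0802371 ] [-3.13983764e+00  1.11568381e-03  1.31724688e+00] [-0.15000103 -0.42372824  0.11271773] 0.05663864507694557
```

View pics/s6.png

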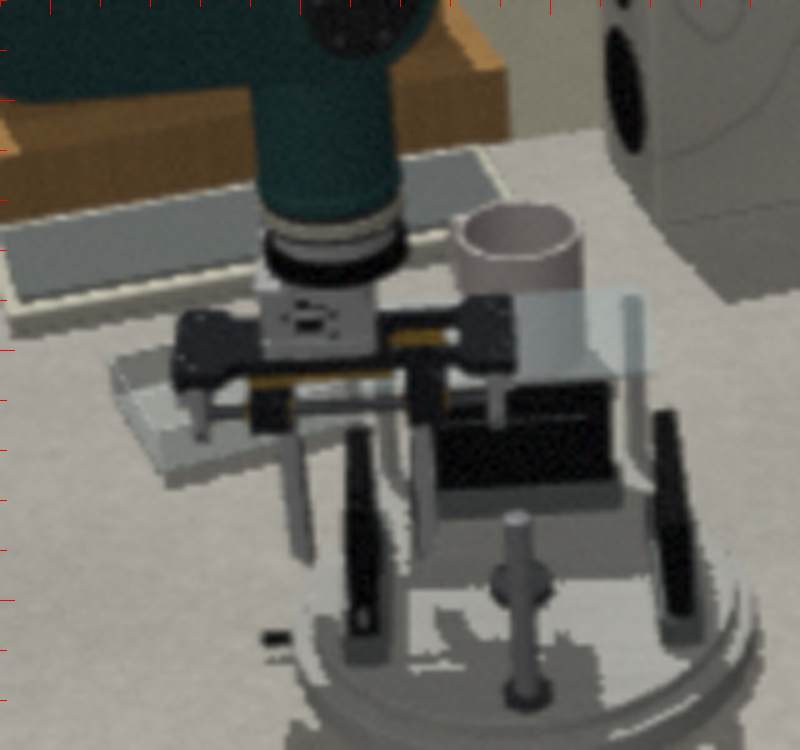

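Call:
apply_moves(moves=[[[0,0,0],[0,0,0],0.3],[[0,0,0],[0,0,0],0.2],[[0,0,0],[0,0,0],0.05],[[0,0,0],[0,0,0],0.05],[[0,0,0],[0,0,0],0.05],[[0,0,0],[0,0,0],0.05],[[0,0,0],[0,0,0],0.05],[[0,0,0],[0,0,0],0.05],[[0,0,0],[0,0,0],0.05],[[0,0,0],[0,0,0],0.05]])

```text
time: 9.72
tool_pos: [0.4655, 0.1746, 0.0815]
ee_rot: [-3.141, -0.0, 1.318]
wrist_force: [-1.9, 0.4, 1.5]
width: 0.014
```

Run:
```python
from mv import *
o=robot.get_obs();print(o['tool_pos'],o['ee_rot'],o['wrist_force'],o['wrist_torque'],o['width'])
```

```text
[0.46552078 0.17457797 0.08146773] [-3.14058062e+00 -1.03340558e-04  1.31799060e+00] [-1.94978291  0.35518334  1.53961985] [0.17636907 0.37193663 0.0891405 ] 0.014007900310847808
```

Call:
apply_moves(moves=[[[0,0,-0.3],[0,0,0],0.05],[[0,0,-0.8],[0,0,0],0.05],[[0,0,-1.5],[0,0,0],0.05],[[0,0,-2.5],[0,0,0],0.05],[[0,0,-4],[0,0,0],0.05],[[0,0,-6.5],[0,0,0],0.05],[[0,0,-9.5],[0,0,0],0.05],[[0,0,-12.5],[0,0,0],0.05],[[0,0,-15],[0,0,0],0.05],[[0,0,-16],[0,0,0],0.05]])

```text
time: 10.55
tool_pos: [0.4678, 0.1747, 0.2473]
ee_rot: [3.133, -0.004, 1.318]
wrist_force: [0.7, -0.1, -1.5]
width: 0.0138
```

Run:
```python
from mv import *
o=robot.get_obs();print(o['tool_pos'],o['ee_rot'],o['wrist_force'],o['wrist_torque'],o['width'])
snap("side","s7",(190,90,350,240),5);snap("top","t7",(200,180,360,300),5)
f=[.519,-.201]
go([.5,-.1,.24],-.018);go([*f,.24],-.018)
```

```text
[0.46783474 0.17465711 0.24728766] [ 3.13319418 -0.00419197  1.31756567] [ 0.690003   -0.08240507 -1.4673019 ] [ 0.03509459 -0.03137465 -0.04200317] 0.01380246810123911
([-25.76, 10.04, 0.45], [0.003, -0.006, 1.336])
([-35.07, 14.41, 0.45], [0.003, -0.006, 1.336])
```

View pics/s7.png

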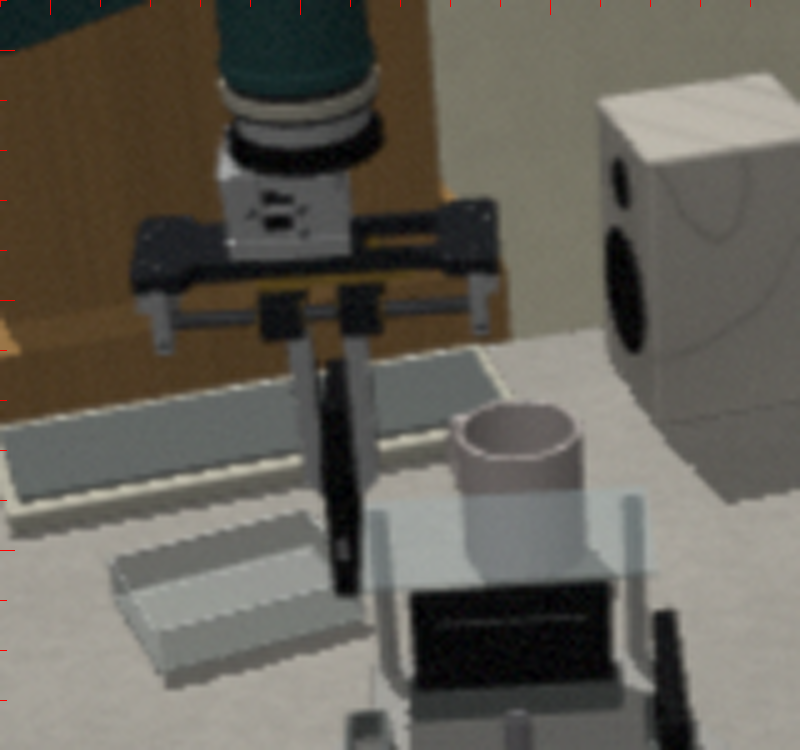

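View pics/t7.png

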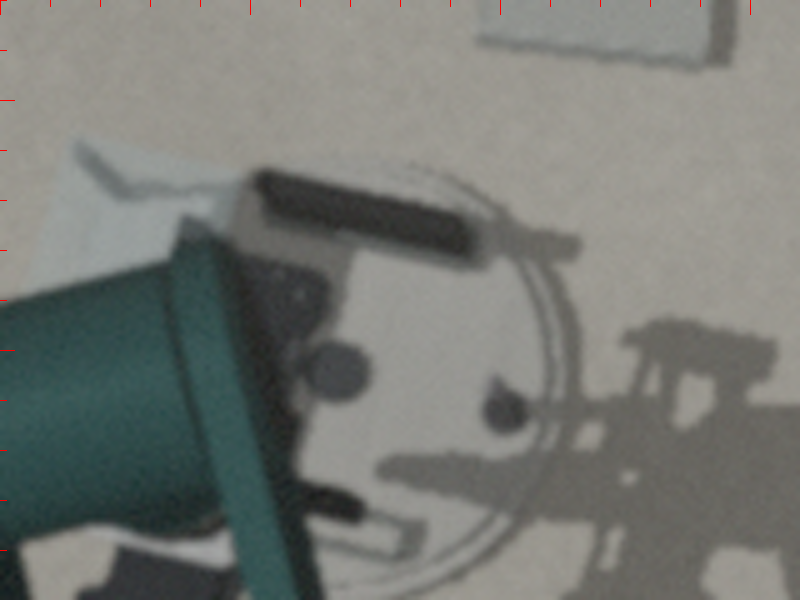

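Call:
apply_moves(moves=[[[-0.7,0.3,0],[0,0,0.02],0.05],[[-2,0.8,0],[0,0,0.07],0.05],[[-4,1.6,0],[0,0,0.15],0.05],[[-6,2.4,0],[0,0,0.23],0.05],[[-8,3.3,0],[0,0,0.31],0.05],[[-10,4.1,0],[0,0,0.4],0.05],[[-12,4.9,0],[0,0,0.48],0.05],[[-14,5.7,0],[0,0,0.56],0.05],[[-16,6.5,0],[0,0,0.65],0.05],[[-18,7.4,0],[0,0,0.73],0.05]])

```text
time: 11.48
tool_pos: [0.4911, -0.0199, 0.2384]
ee_rot: [-3.138, 0.004, 0.582]
wrist_force: [-0.7, 0.8, -1.8]
width: 0.0138
```

Run:
```python
from mv import *
o=robot.get_obs();print(o['tool_pos'],o['ee_rot'],o['wrist_force'],o['width'])
go([.519,-.195,.225],-.018)
```

```text
[ 0.49113638 -0.01991669  0.23839559] [-3.13831481  0.00433386  0.58228697] [-0.71122581  0.78622126 -1.81077619] 0.013793272646717187
([-7.3, 16.16, 1.32], [-0.002, 0.005, 0.6])
```

Call:
apply_moves(moves=[[[-0.9,1.9,0],[0,0,0.08],0.05],[[-1.8,3.9,0],[0,0,0.17],0.05],[[-2.7,5.9,0],[0,0,0.26],0.05],[[-3.6,7.9,0],[0,0,0.35],0.05],[[-4.5,9.9,0],[0,0,0.44],0.05],[[-5.4,11.8,0.2],[0,0,0.52],0.05],[[-6.2,13.5,0.5],[0,0,0.58],0.05],[[-6.8,14.9,0.9],[0,0,0.6],0.05],[[-7.2,15.8,1.2],[0,0,0.6],0.05],[[-7.3,16.1,1.3],[0,0,0.6],0.05]])

```text
time: 12.32
tool_pos: [0.5201, -0.1941, 0.2257]
ee_rot: [-3.14, 0.004, -0.013]
wrist_force: [0.2, 0.4, -3.1]
width: 0.0137
```

Run:
```python
from mv import *
o=robot.get_obs();print(o['tool_pos'],o['ee_rot'],o['wrist_force'],o['width'])
snap("side","s8",(200,220,400,440),3);snap("top","t8",(330,200,530,300),4)
```

```text
[ 0.52013348 -0.1941099   0.22567672] [-3.14003576  0.00430595 -0.01309576] [ 0.24853447  0.44003452 -3.09705823] 0.013678239396181744
```

View pics/s8.png

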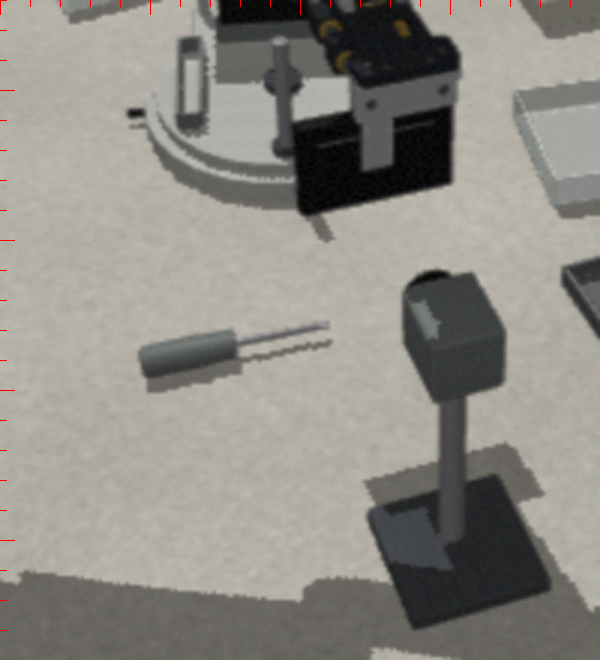

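View pics/t8.png

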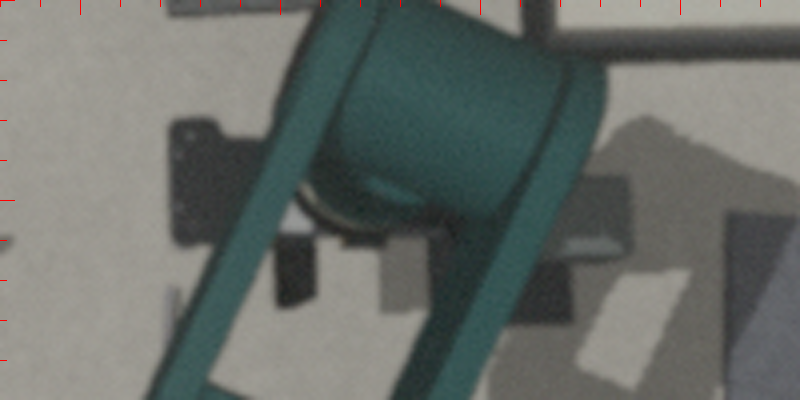

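Run:
```python
from mv import *
im=optics.snapshot("side")[:,:,::-1].copy(); cv2.imwrite("pics/side9.png",im)
save(im,"s9d",(285,215,365,300),8); save(im,"s9c",(320,300,400,370),8)
```

```text
(no output)
```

View pics/s9d.png

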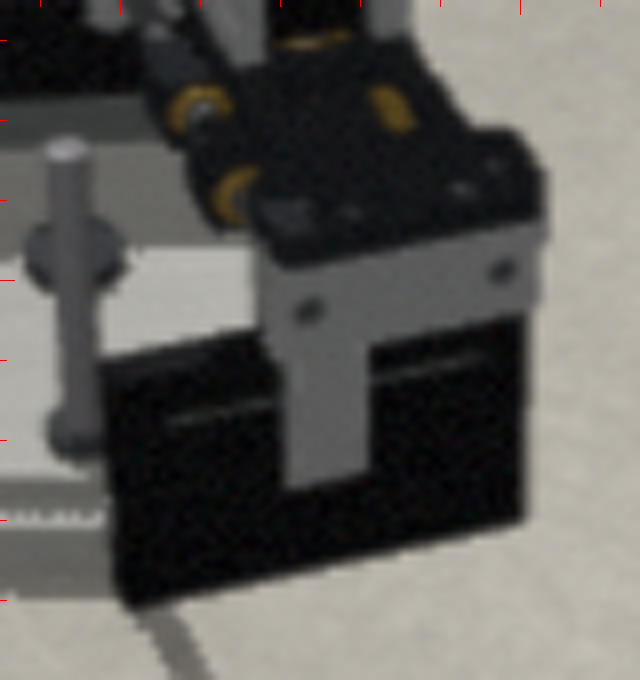

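View pics/s9c.png

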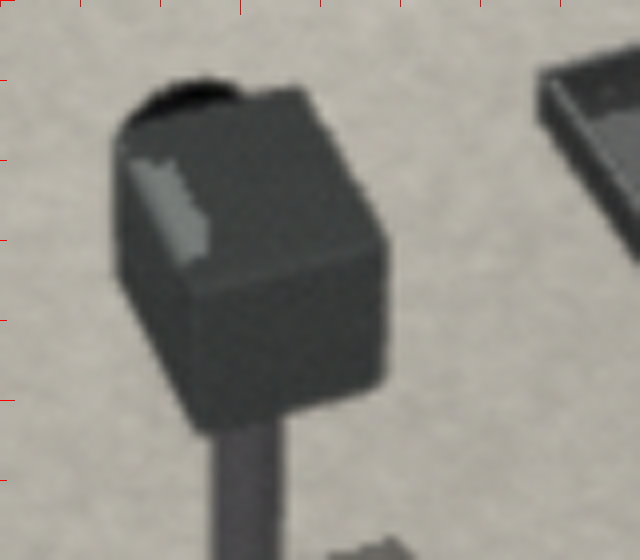

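Run:
```python
from mv import *
from fit import *
s8=lambda X,Y:("side",px((X,Y),8,(285,215))); c8=lambda X,Y:("side",px((X,Y),8,(320,300)))
o=robot.get_obs(); p=o['tool_pos']; yaw=o['ee_rot'][2]; print(p,o['ee_rot'])
# local drive frame: x along length, y thickness; unknown x0,y0,yaw,zc
obs=[((-.0575,-.007,-.039),s8(128,607)),((.0575,-.007,-.039),s8(524,520)),((-.0575,.007,-.039),s8(115,572)),
((-.0575,.007,.039),s8(105,362)),((.0575,.007,.039),s8(526,300)) ]
def model(q,yawf,y0):
    out=[]
    for P,(n,uv) in obs[:4]:
        c,s=np.cos(yawf),np.sin(yawf)
        out.append(proj(n,[q[0]+c*P[0]-s*P[1],y0+s*P[0]+c*P[1],q[1]+P[2]])[0]-uv)
    return np.array(out)
q=least_squares(lambda q:model(q,yaw,p[1]).ravel(),[p[0],p[2]]); print("y fixed",q.x,model(q.x,yaw,p[1]).round(1).tolist())
q=least_squares(lambda q:model(q[:2],q[2],q[3]).ravel(),[p[0],p[2],yaw,p[1]]); print("free",q.x,model(q.x[:2],q.x[2],q.x[3]).round(1).tolist())
head=[([-.025,.03,.225],c8(116,140)),([.025,.03,.225],c8(302,86)),([.025,-.03,.225],c8(389,240)),([-.025,-.03,.225],c8(196,290)),
([-.025,.03,.175],c8(116,277)),([-.025,-.03,.175],c8(201,437)),([.025,-.03,.175],c8(385,388))]
h=fit(head,[.516,-.367,-.02],"head side"); h2=fit(head+cam[7:11],h,"head both")
for a in(h,h2): print("focus",a[:2]+.165*np.array([-np.sin(a[2]),np.cos(a[2])]))
```

```text
[ 0.52082565 -0.19235741  0.22778922] [-3.14044121e+00  1.22967803e-03 -1.14598071e-02]
y fixed [0.52482407 0.21982384] [[-0.1, 0.8], [1.4, 0.2], [-0.3, 1.1], [-0.8, -1.9]]
free [ 0.5384978   0.17981254 -0.01649083 -0.14467015] [[0.3, 0.1], [-0.5, 0.2], [0.3, 0.6], [-0.1, -0.9]]
head side [ 0.51726712 -0.36720785  0.00070858]
[[-1.0, -2.2], [0.3, -1.5], [1.4, -0.0], [-0.1, 0.3], [-0.7, -0.2], [-0.7, 1.3], [1.2, 0.8]]
head both [ 0.51681975 -0.3665223  -0.00350769]
[[-1.3, -2.4], [0.1, -1.6], [1.0, -0.2], [-0.5, 0.1], [-1.0, -0.4], [-1.1, 1.1], [0.8, 0.6], [0.2, -0.4], [0.1, -0.7], [1.5, -0.2], [0.0, -0.2]]
focus [ 0.5171502  -0.20220789]
focus [ 0.51739851 -0.20152331]
```

Run:
```python
from mv import *
from fit import px
P=[]
for i in range(4):
    optics.snapshot("side"); o=robot.get_obs(); P.append(np.r_[o['tool_pos'],o['ee_rot'][2]])
P=np.array(P); print(P.round(4)); p=P.mean(0)[:3]
for n,uv in (("tipL",(285,490)),("tipR",(370,470))):
    print(n,px(uv,8,(285,215)))
for dx in(-.008,0,.008):
  for t in (.0195,):
    print(dx,t,proj("side",[p[0]+dx,p[1]-t,p[2]-.014]))
```

```text
[[ 0.521  -0.1921  0.2283 -0.0109]
 [ 0.5211 -0.192   0.2287 -0.0108]
 [ 0.5212 -0.192   0.2289 -0.0107]
 [ 0.5212 -0.1921  0.229  -0.0107]]
tipL [320.1875 275.8125]
tipR [330.8125 273.3125]
-0.008 0.0195 [[322.56364372 277.58503806]]
0 0.0195 [[326.19704759 276.75797102]]
0.008 0.0195 [[329.81854176 275.93361498]]
```

Run:
```python
from mv import *
from fit import px
p=np.array([.5209,-.1921,.228]); yaw=-.0108
for off in (0,.004,.008):
    c=p+[off,0,-.008]
    print(off,[proj("side",c+R.from_euler('z',yaw).apply([sx*.0575,-.007,-.039]))[0].round(2) for sx in(-1,1)])
print(px((128,607),8,(285,215)),px((525,520),8,(285,215)))
optics.snapshot("side")
print(robot.get_obs()['tool_pos'])
```

```text
0 [array([298.62, 291.48]), array([349.76, 280.03])]
0.004 [array([300.43, 291.06]), array([351.49, 279.63])]
0.008 [array([302.24, 290.64]), array([353.22, 279.23])]
[300.5625 290.4375] [350.1875 279.5625]
[ 0.52124758 -0.19216987  0.22906045]
```

Call:
apply_moves(moves=[[[-0.1,0.1,0.2],[0,0,0],0.05],[[-0.2,0.3,0.6],[0,0,0],0.05],[[-0.4,0.5,1.1],[0,0,0],0.05],[[-0.5,0.7,1.6],[0,0,0],0.05],[[-0.6,0.9,1.9],[0,0,0],0.05],[[-0.65,0.95,2.1],[0,0,0],0.05],[[-0.65,0.95,2.1],[0,0,0],0.05],[[-0.65,0.95,2.1],[0,0,0],0.05],[[-0.65,0.95,2.1],[0,0,0],0.05],[[-0.65,0.95,2.1],[0,0,0],0.05]])

```text
time: 13.55
tool_pos: [0.5147, -0.2024, 0.2078]
ee_rot: [3.141, -0.001, -0.012]
wrist_force: [-0.1, 0.5, -1.3]
width: 0.014
```

Call:
apply_moves(moves=[[[0,0,0],[0,0,0],0.05],[[0,0,0],[0,0,0],0.05],[[0,0,0],[0,0,0],0.05],[[0,0,0],[0,0,0],0.05],[[0,0,0],[0,0,0],0.05],[[0,0,0],[0,0,0],0.05],[[0,0,0],[0,0,0],0.05],[[0,0,0],[0,0,0],0.05],[[0,0,0],[0,0,0],0.05],[[0,0,0],[0,0,0],0.05]])

```text
time: 14.38
tool_pos: [0.5144, -0.2023, 0.2075]
ee_rot: [3.142, 0.0, -0.012]
wrist_force: [1.4, -0.4, -2.1]
width: 0.0138
```

Run:
```python
from mv import *
im=optics.snapshot("side")[:,:,::-1].copy(); cv2.imwrite("pics/side10.png",im)
o=robot.get_obs();print(o['tool_pos'],o['ee_rot'],o['wrist_force'],o['width'])
save(im,"s10",(285,220,385,370),5)
im=optics.snapshot("top")[:,:,::-1].copy(); save(im,"t10",(365,210,505,310),5)
```

```text
[ 0.51444563 -0.20234735  0.20745652] [ 3.14152330e+00  1.26494204e-05 -1.22015721e-02] [-0.11209722 -0.23986404 -2.10154659] 0.013942398244927209
```

View pics/s10.png

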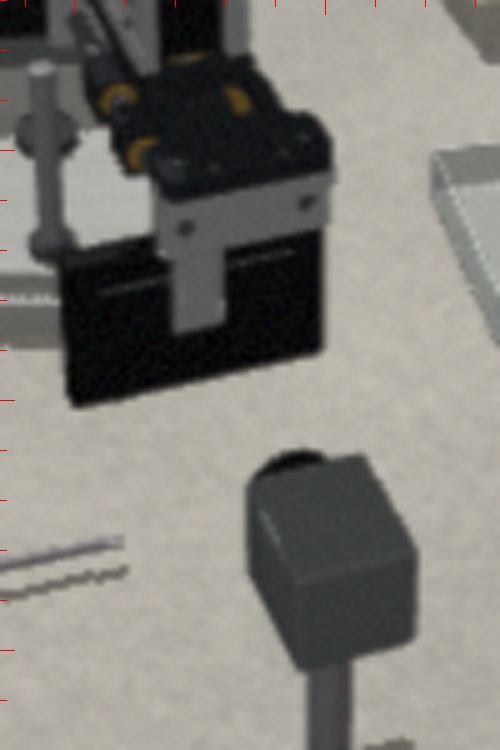

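View pics/t10.png

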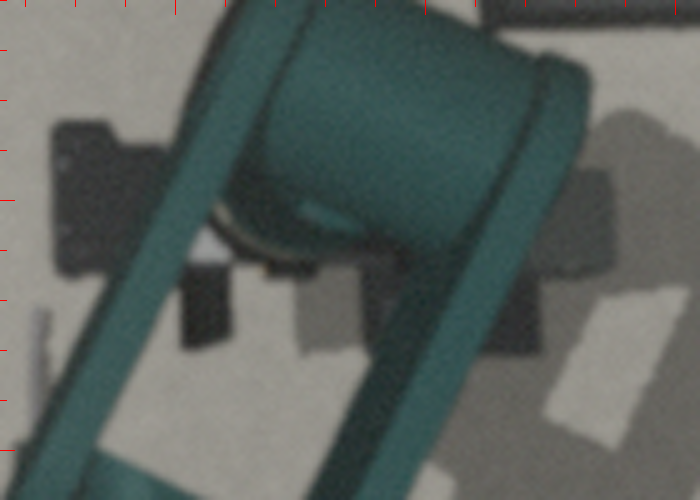

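Run:
```python
from mv import *
from fit import *
p=np.array([.5145,-.2024,.2075]); yaw=-.0121
Rz=R.from_euler('z',yaw)
for off in (.003,):
  c=p+[off,0,-.008]
  for n,o0,s in (("top",(365,210),5),("side",(285,220),5)):
    print(n)
    for l in [(-1,1,-1),(-1,-1,-1),(-1,1,1),(-1,-1,1),(1,-1,-1),(1,1,1),(1,-1,1)]:
        q=proj(n,c+Rz.apply(np.array(l)*[.0575,.007,.039]))[0]; print(l,((q-o0+.5)*s-.5).round(0))
s10=lambda X,Y:("side",px((X,Y),5,(285,220)))
head=[([-.025,.03,.225],s10(246,488)),([.025,.03,.225],s10(366,455)),([.025,-.03,.225],s10(418,548)),([-.025,-.03,.225],s10(299,583)),
([-.025,.03,.175],s10(247,575)),([-.025,-.03,.175],s10(301,672)),([.025,-.03,.175],s10(416,640))]
fit(head,[.516,-.367,-.02],"head side")
```

```text
top
(-1, 1, -1) [177. 352.]
(-1, -1, -1) [204. 352.]
(-1, 1, 1) [204. 339.]
(-1, -1, 1) [234. 339.]
(1, -1, -1) [197. 126.]
(1, 1, 1) [196.  98.]
(1, -1, 1) [225.  98.]
side
(-1, 1, -1) [ 63. 392.]
(-1, -1, -1) [ 71. 413.]
(-1, 1, 1) [ 53. 249.]
(-1, -1, 1) [ 63. 269.]
(1, -1, -1) [327. 355.]
(1, 1, 1) [316. 193.]
(1, -1, 1) [328. 212.]
head side [ 0.51750734 -0.36747536  0.00896176]
[[-0.7, -2.1], [-0.2, -1.7], [1.6, 0.3], [-0.1, 0.0], [-0.6, -0.4], [-0.4, 1.6], [1.4, 1.2]]
```

Run:
```python
from mv import *
snap("side","s11",None,1); print(robot.get_obs()['tool_pos'],abs(robot.get_obs()['qvel']).max())
```

```text
[ 0.51447184 -0.20232196  0.20749812] 0.0027872442147560787
```

View pics/s11.png

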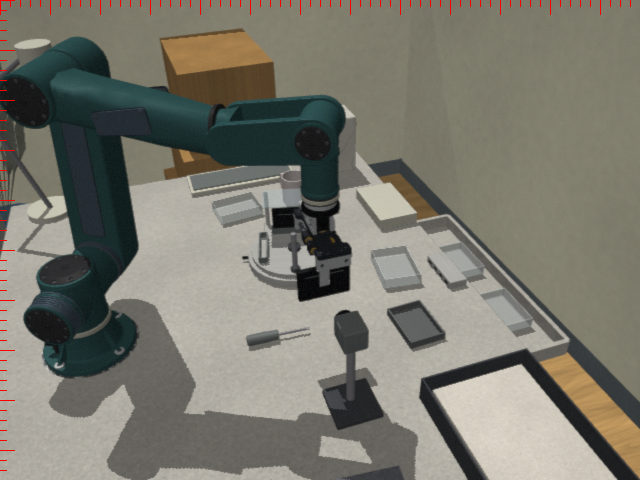

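The drive is held upright in front of the lens at about (325,282). The arm is still, and the screwdriver, boxes, bumper and camera are where they started.

Run:
```python
from bench import job
print(job.close_job())
```

```text
the job is handed in; nothing more can be done
None
```

The drive from under the roof is held motionless and upright in front of the inspection camera, and the job is handed in. The clock read about 14.5 s of the 51 s.

- **Carousel:** I pinched the finger post and turned the carousel anticlockwise to its stop. A further 4 mm of push did not move it, and the wrist force rose to about 19 N.
- **Drive:** I gripped it by its broad faces, lifted it straight out of the front bay and carried it to the focus point.
- **Final position:** The drive's middle is at about (0.5175, -0.202, 0.1995) m. I estimate the focus at about (0.5175, -0.2015, 0.200) m.
- **Squareness:** The tool's yaw is -0.012 rad. My estimates of the camera's yaw ran from about -0.02 to +0.009 rad, so the broad face should be square to within about 1–2 degrees.
- **Disagreements:** The top and side pictures differed by about 2–3 mm on where the camera head is. The side picture suggests the drive may be 1–2 mm higher than computed.
- **Other items:** In the last picture the things on the shelf and the camera look undisturbed. The arm hides the drive in the far bay there; I last saw both other drives in their bays just before and just after the lift.

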